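Set the transport pin of a tube roller mixer by feel

ROBOT

A 6-joint arm with a two-finger parallel gripper is mounted at the origin on the work surface. World frame = base frame: x ahead of the robot, y to its left, z up, the work surface at z = 0. Lengths are in m, angles in rad, forces in N, time in s.
With the tool pointing down it reaches from about 0.35 to 0.975 m from the base axis. Payload 4.9 kg.
Tool frame: the origin (TCP) lies midway between the tips of the shut fingers; the grasp point (between the pads) lies 19 mm behind it; x points along the fingers, y is the direction in which the jaws open and shut, and the axes are right-handed (so a half turn about x gives the same grasp; the last joint's range is limited). The gripper opens to 85 mm and grips with 20 to 120 N. Pads are 22 mm wide; open, the fingers measure 114 mm over their backs; the gripper's body (76 mm by 85 mm) begins 54 mm behind the grasp point. The pads swing forward as they close: fully open they stand 13 mm farther back than shut.
Start: joints at [-1.268, 0.053, 1.613, -0, 1.476, -0.119], TCP at [0.256, -0.57, 0.193] pointing down, gripper open.
Joint ranges: [-3.01, 3.01], [-1.01, 2.22], [0.06, 2.58], [-1.02, 4.17], [0.09, 2.62], [-3.14, 3.14]. Speed limits (rad/s): [2.57, 2.57, 3.14, 3.14, 3.14, 3.14].

INTERFACE

Orientations are given as a unit quaternion [w, x, y, z].
In Python, from plant import manip gives the robot as it stands.
- The arm moves only by the tool send_rows, never from a script. Its argument "motion" is a list that holds one entry, the list of rows, each a list of 6 numbers: the shift along the world's x, y, z in cm, then the turn, a rotation vector about the world's x, y, z in rad. A call has 1 to 12 rows; each row shifts and turns the commanded pose from where the row before left it; what a row does not reach is not made up. A row lasts 1/12 s, in which the tool goes at most 41.7 mm and 7.16 degrees, less where a joint would pass 70% of its speed; a pose out of reach is approached as far as the arm can. A call with a gripper value outside its range is refused whole. "fingers" is the closure, from 0 (fully open) to 1 (shut), set as the call begins (left out, the last holds). The fingers move at their own pace and stop on an object; the grip force is fixed at half the most. Time passes only in rows, so rows that do not move let the fingers close. It gives the time, the measured TCP pose, the force and the opening at its end, in the units of the state.
- manip.state(): the state, without advancing time (a new reading comes with each control period).
- manip.grab_frame(name): name is "scene" or "top" or "wrist"; returns the picture (480x640x3 uint8, red, green, blue); there is no depth.
- manip.calibration(name): a dict with "mtx" (3x3 intrinsics, pixels), "cam_to_world" (4x4, takes a point from camera to world coordinates); the wrist camera has in their place "hand_eye" (4x4, takes a point from camera to tool coordinates, whose origin is the TCP and whose axes are the tool frame's). Camera axes: x right, y up, looking along -z (the intrinsics and any distortion apply to the point x, -y, -z); pixel columns grow to the right and rows downward; lengths in m; the calibration is good to about 2 mm. A picture is of the moment at which its call begins: read the wrist's pose just before it. calibration takes no time and is no camera call.
- manip.job_done(): hands the job in, once; it reports no verdict.
Trained networks look in the newest picture that a camera, given by its name, has taken for a name from the list of things; names that differ only in an ending like _2 or _b are one class to them, and where a whole thing is asked for, a point or a joint stands for the part that bears it (a point fixed in the world has none). Each returns a list of dicts, best first, with "confidence" (0 to 1); they miss things now and then, are a little off and sometimes report something else, mostly with a low value. They report only what shows in the picture. A call takes as long as a camera call. They do not tell look-alikes from the thing itself.
- manip.boxes_of(query, camera): "centre" ([x, y, z] in m, in the coordinates of the camera as it stood for that picture, good to about 4 mm: the middle of the surface that is visible of it).
- manip.trace(query, camera): "region" (480x640 bool, what is visible of it).
- manip.landmark_of(query, camera): "centre" ([x, y, z] in m, in the coordinates of the camera as it stood for that picture, good to about 4 mm: a listed point, or the origin of a listed thing).
The state is a dict: "time": time; "joint_pos": joint angles; "joint_vel": joint speeds; "joint_efforts": joint torques, N m; "tool_pos": TCP position; "tool_rot": TCP orientation; "contact_force": force on the tool from outside, world axes, zero at the start; "ft_torque": the same for the moment, N m; "gripper_width": opening from 0.0 (shut) to 1.0 (fully open).
Only numpy, scipy, OpenCV 4.12 (cv2) and the standard library are available. Lean on these libraries where they do the work, as an engineer would, in place of code of your own. Each camera call takes 0.05 s, during which the arm holds its last target.

TASK

Lock the tube roller mixer for transport: take the red-handled locking pin out of the black tube rack, stand it in the slot in the mixer's deck, feel along the hidden plate below for its locking hole, and push the pin fully home so that its red flange lies flat on the deck. Do it gently (the pin must never bear on the mixer with more than 30 N), let go of the pin, and leave the tubes, the bottle and the jar where they are.

Things in the scene. Friction and masses are not known exactly. Their poses are not given: they have to be found in the camera images.
- pin_handle (a point): Centre of the locking pin's upright red handle, where to grip it: a square bar 16 x 16 mm, 50 mm tall; x and y square to its flat sides, z up the pin. Below it: a red flange 28 x 28 x 4 mm, then a round steel shank 10 mm thick, 72 mm long, with a half-round tip. About 100 g. It starts standing in the rack, shank in a 14 mm square hole, flange on the rack's top; lift it 75 mm to free it.
- pin_flange (a point): Centre of the underside of the pin's flange, 29 mm below the handle's centre; same axes as the handle.
- pin_tip (a point): Lower tip of the pin's shank, 101 mm below the handle's centre and 72 mm below the flange's underside.
- rack: Fixed black tube rack, 170 (x) x 70 (y) x 80 (z) mm; origin at the centre of its underside. The pin stands on its centre line, 55 mm from its centre towards -x; tubes stand in the other half, 70 mm or more from the pin along x, no higher than 30 mm above the rack.
- mixer: Fixed white tube roller mixer, 200 (x) x 260 (y) mm, origin at the centre of its underside. Its front (-x) half is a flat white deck 100 mm high with a black slot; behind (+x) is the lower roller bed with three tubes lying on black rollers, nowhere higher than the deck.
- mixer_slot (a point): Centre of the slot in the mixer's deck, at the deck's top (100 mm above the table); x and y as the mixer's, z up. The slot is a straight shaft 80 mm long along y, 16 mm wide along x, covered by two light black spring flaps that the pin pushes down and aside (under 1 N). With the pin in the locking hole its flange comes down onto the deck; with the tip on the hidden plate the flange stands 22 mm above the deck.
- slot_floor (a point): Point 50 mm below mixer_slot, on the hidden black plate that closes the shaft; axes as the mixer's. Somewhere within 30 mm of here along y the plate has one hole on the centre line, 13.5 mm along y, wider than the slot, over 30 mm deep; its place is not measured. The plate is sprung: it gives from about 2 N, 1 mm per further 0.6 N, hard stop after 8 mm (7 N). It stays put sideways.
- blue_tube_mid (a point): Middle of a sample tube 105 mm long, 12 mm thick, blue cap 17 mm, standing in the rack: a bystander.
- purple_tube_mid (a point): Middle of a like tube with a purple cap, in the rack: a bystander.
- yellow_tube_mid (a point): Middle of a like tube with a yellow cap, in the rack: a bystander.
- gel: Clear bottle 56 mm in diameter, 150 mm tall, origin at the centre of its underside: a bystander.
- jar: Small clear jar with an orange lid, 52 mm in diameter, 70 mm tall, origin at the centre of its underside: a bystander.
Not all that is in view belongs to the job. Of the things shaped like the part that bears pin_handle, the red one is meant.

How it is judged:
On the way:
1. the pin stands in the mixer's slot, its tip well below the deck but not yet home (z of pin_tip in the frame of mixer_slot below -0.03 m and z of pin_flange in the frame of mixer_slot above 0.01 m and x of pin_tip in the frame of mixer_slot between -0.012 and 0.012 m and y of pin_tip in the frame of mixer_slot between -0.042 and 0.042 m), for 0.2 s.
At the end, for the whole second after the job is handed in: The pin stands upright (within 0.08 rad) in the slot with its flange's underside within 3 mm of the deck and its tip at least 68 mm below the deck, which is only possible in the locking hole; it is at rest and released (z of pin_flange in the frame of mixer_slot below 0.003 m and z of pin_tip in the frame of mixer_slot below -0.068 m and x of pin_tip in the frame of mixer_slot between -0.012 and 0.012 m and y of pin_tip in the frame of mixer_slot between -0.042 and 0.042 m and y of pin_flange in the frame of mixer_slot between -0.042 and 0.042 m and angle between pin_flange's own z axis and vertical below 0.08 rad and linear speed of pin below 0.01 m/s and contact force between pin and the fingers below 0.05 N); the robot touches nothing.
It fails at once if the pin bears on the mixer (deck, slot or hidden plate) with more than 30 N (contact force between pin and mixer above 30 N).
It fails at once if a tube, the bottle or the jar is moved more than 20 mm (distance of any of blue_tube_mid, purple_tube_mid, yellow_tube_mid, gel, jar from where it was at the start of the episode above 0.02 m).
It also fails if it takes over 72 s, if anything falls off the work surface, if the arm or the gripper's body presses on something with over 40 N, if the wrist force passes 120 N, or if a joint passes its speed limit or range.

## Working session

There is one attempt and no reset: what is moved stays moved. The work goes in short steps, Python scripts to look and compute and a tool call to move; the robot and the scene stay as the last step left them, time stands still between calls to the robot, and variables do not carry over. Pictures are saved under pics/ and viewed, and the job is handed in when it is done.

Besides the shell and the picture viewer there is one more tool, called after "Emit:" as name(argument=value, ...) on one line, values as JSON. send_rows: Moves the arm, as the interface text tells. Its arguments: {"type":"object","properties":{"motion":{"type":"array","items":{"type":"array","items":{"type":"array","items":{"type":"number"}}}},"fingers":{"type":"number"}},"required":["motion"]}

```bash
mkdir -p pics; ls
cat > h.py <<'E'
from plant import manip
import numpy as np, cv2
def save(n,f):
    im=manip.grab_frame(n); cv2.imwrite('pics/'+f+'.png',im[:,:,::-1]); return im
def c2w(cam,p,st=None):
    c=manip.calibration(cam)
    if cam!='wrist': M=np.array(c['cam_to_world'])
    else:
        from scipy.spatial.transform import Rotation as R
        st=st or manip.state(); q=st['tool_rot']
        T=np.eye(4);T[:3,:3]=R.from_quat([q[1],q[2],q[3],q[0]]).as_matrix();T[:3,3]=st['tool_pos']
        M=T@np.array(c['hand_eye'])
    return (M@np.append(p,1))[:3]
E
python3 - <<'E'
from h import *
print(manip.state())
for c in ['scene','top']:
    save(c,c+'0')
    for q in ['pin_handle','mixer_slot','mixer','rack','jar','gel','slot_floor']:
        for d in manip.landmark_of(q,c): print(c,q,c2w(c,d['centre']).round(4),round(d['confidence'],2))
print(manip.calibration('top'))
E
```

```text
pics
{'time': 0.0, 'joint_pos': array([-1.26797901e+00,  5.33359762e-02,  1.61428391e+00, -2.99064219e-05,
        1.47599090e+00, -1.18978951e-01]), 'joint_vel': array([-5.04017755e-04, -1.47859799e-04,  4.63615695e-07, -1.39094311e-04,
       -1.63269921e-03, -1.46469086e-03]), 'joint_efforts': array([ 6.00263666e-04, -3.93682265e+01, -3.70172274e+01, -9.90034823e-05,
        7.18138806e-03, -4.95258234e-06]), 'tool_pos': array([ 0.25566994, -0.56955224,  0.19128207]), 'tool_rot': array([-0.14731585, -0.69136309, -0.14873493,  0.69151504]), 'contact_force': array([ 0.14142367, -0.54018008,  0.48257105]), 'ft_torque': array([0.0252137 , 0.00765654, 0.02817974]), 'gripper_width': 1.003078367203838}
scene pin_handle [0.4738 0.3028 0.1077] 0.92
scene pin_handle [0.4773 0.3924 0.1044] 0.89
scene pin_handle [0.4007 0.3765 0.0992] 0.83
scene pin_handle [0.3926 0.2773 0.103 ] 0.55
scene mixer_slot [ 0.5346 -0.0547  0.098 ] 0.9
scene rack [0.528  0.2984 0.001 ] 0.92
scene rack [ 0.5647 -0.4156 -0.0039] 0.75
scene jar [ 0.5687 -0.4149 -0.0029] 0.95
scene gel [ 0.3929 -0.3844 -0.0007] 0.91
sc
[... 286 characters left out ...]
0.3008 -0.0047] 0.64
top mixer [ 5.841e-01 -5.400e-02 -4.000e-04] 0.95
top mixer [ 0.5232  0.2977 -0.005 ] 0.31
top rack [ 0.5233  0.3002 -0.0024] 0.83
top jar [ 0.5575 -0.4146  0.0055] 0.58
top gel [ 0.3918 -0.3846 -0.0029] 0.61
top slot_floor [ 0.5296 -0.0605  0.0485] 0.58
{'mtx': array([[549.13790706,   0.        , 319.29383882],
       [  0.        , 549.13790706, 236.30382878],
       [  0.        ,   0.        ,   1.        ]]), 'cam_to_world': array([[-0.0103718 ,  0.99213599, -0.12473415,  0.34042692],
       [-0.99984597, -0.01205599, -0.01275499, -0.02222282],
       [-0.01415848,  0.12458264,  0.99210821,  1.31609398],
       [ 0.        ,  0.        ,  0.        ,  1.        ]])}
```

View pics/scene0.png

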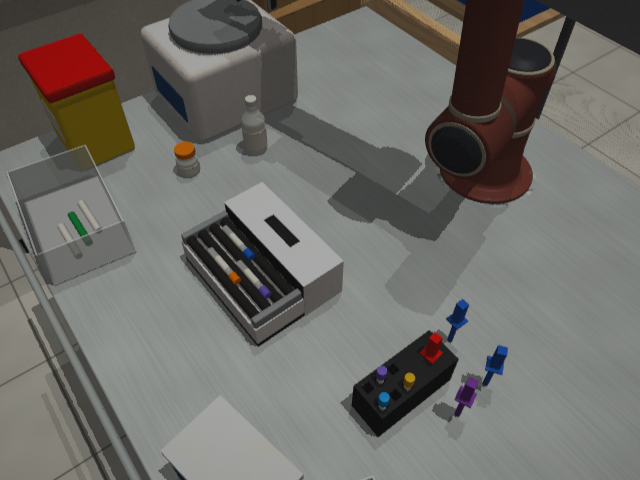

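View pics/top0.png

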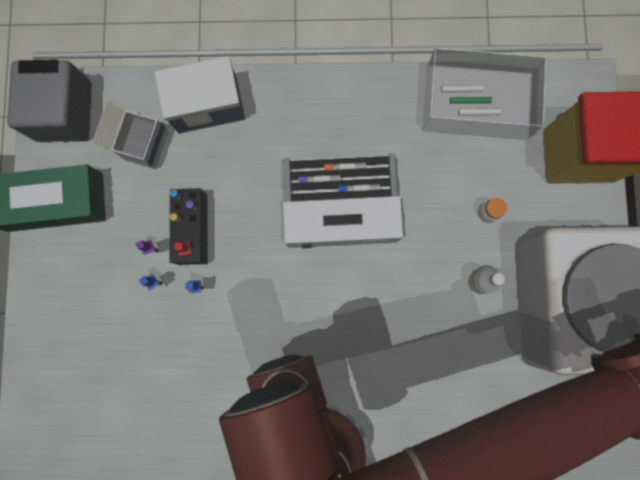

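Run:
```python
from h import *
im=cv2.imread('pics/top0.png')
cv2.imwrite('pics/crop_top.png',cv2.resize(im[150:270,120:270],None,fx=5,fy=5,interpolation=cv2.INTER_CUBIC))
cv2.imwrite('pics/crop_mix.png',cv2.resize(im[60:200,270:420],None,fx=4,fy=4,interpolation=cv2.INTER_CUBIC))
c=manip.calibration('top');K=c['mtx'];M=np.linalg.inv(c['cam_to_world'])
for p in [(.4738,.3028,.105),(.4751,.39,.1035),(.4,.378,.1),(.39,.28,.1)]:
    q=M@np.append(p,1); print(p,K[0,2]+K[0,0]*q[0]/-q[2],K[1,2]+K[1,1]*-q[1]/-q[2])
```

```text
(0.4738, 0.3028, 0.105) 180.37886546261 246.40117437576384
(0.4751, 0.39, 0.1035) 141.61453513401676 246.35526640352182
(0.4, 0.378, 0.1) 146.51099642585916 280.1006657846
(0.39, 0.28, 0.1) 190.43302077462735 284.13570784320495
```

View crops.

Four look-alikes in the top view: red (182,248), purple (147,246), blue (150,281) and blue (194,286). The red one fits: it is red and stands in the rack. I'll confirm it in a crop.

View pics/crop_top.png

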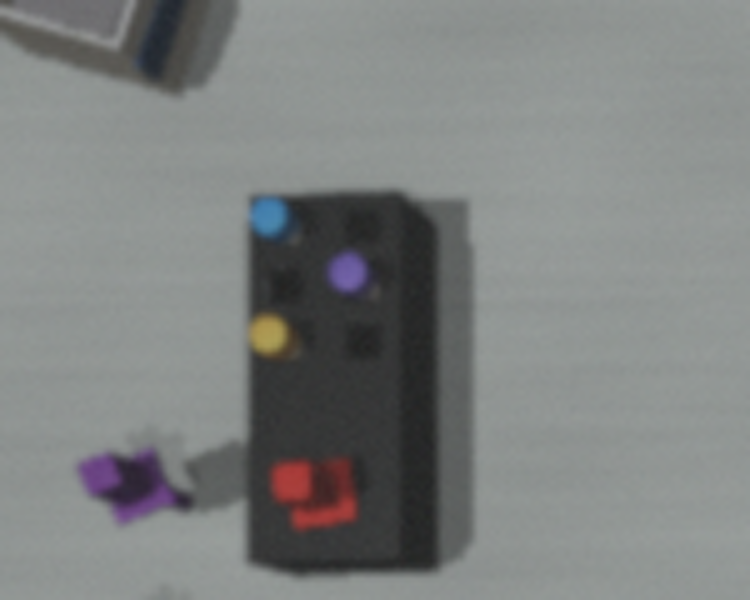

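View pics/crop_mix.png

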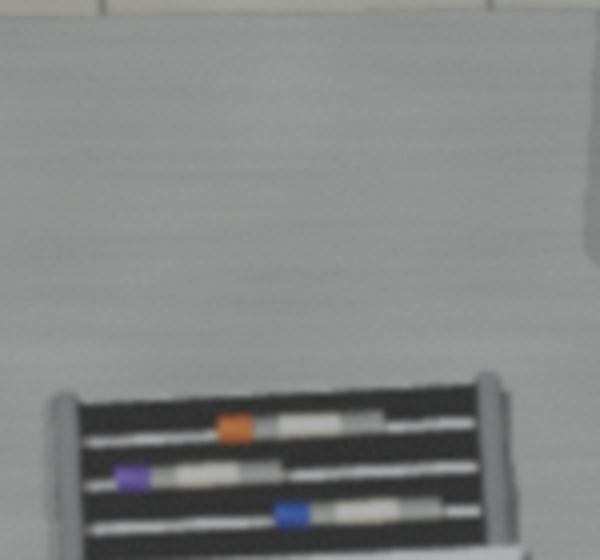

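The crop confirms it: the red square handle and flange are in the rack at the end opposite the tubes. Next I'll measure the yaws and centres.

```bash
cat >> h.py <<'E'
def ray(cam,uv,z,st=None):
    c=manip.calibration(cam);K=np.array(c['mtx'])
    d=np.array([(uv[0]-K[0,2])/K[0,0],-(uv[1]-K[1,2])/K[1,1],-1.])
    o=c2w(cam,[0,0,0],st);e=c2w(cam,d,st)-o
    return o+e*(z-o[2])/e[2]
E
python3 - <<'E'
from h import *
print('handle top',ray('top',(178.6,246.4),.134))
print('flange corners', [ray('top',(120+u/5,150+v/5),.084)[:2].round(4) for u,v in[(295,528),(357,517),(350,460)]])
im=cv2.imread('pics/top0.png')
for cam,f,roi in [('top','top0',(305,205,380,235)),('scene','scene0',(255,208,308,252))]:
    im=cv2.imread(f'pics/{f}.png');x0,y0,x1,y1=roi
    g=cv2.cvtColor(im,6)[y0:y1,x0:x1];m=(g<75).astype(np.uint8)
    n,l,s,c=cv2.connectedComponentsWithStats(m);i=1+np.argmax(s[1:,4])
    ys,xs=np.where(l==i)
    P=np.array([ray(cam,(x+x0,y+y0),.1)[:2] for x,y in zip(xs,ys)])
    r=cv2.minAreaRect((P*1000).astype(np.float32));print(cam,'slot',r,P.mean(0), s[i])
from scipy.spatial.transform import Rotation as R
q=manip.state()['tool_rot'];print(R.from_quat([q[1],q[2],q[3],q[0]]).as_matrix().round(3))
print(manip.calibration('wrist'))
# deck edges
cv2.imwrite('pics/crop_deck.png',cv2.resize(cv2.imread('pics/top0.png')[140:260,270:420],None,fx=5,fy=5,interpolation=cv2.INTER_CUBIC))
E
```

```text
handle top [0.47065502 0.2988963  0.134     ]
flange corners [array([0.4552, 0.3111]), array([0.4599, 0.2831]), array([0.4859, 0.2868])]
top slot ((530.978515625, -57.897884368896484), (18.78294563293457, 81.45542907714844), 2.1717751026153564) [ 0.53102094 -0.05769636] [ 19  10  37  10 307]
scene slot ((533.7328491210938, -57.97224807739258), (21.075206756591797, 84.41801452636719), 2.245946168899536) [ 0.53340751 -0.05675407] [ 10   7  34  32 381]
[[ 0.     0.409 -0.912]
 [-0.    -0.912 -0.409]
 [-1.     0.    -0.   ]]
{'mtx': array([[345.0465085 ,   0.        , 318.49130933],
       [  0.        , 345.0465085 , 240.13909509],
       [  0.        ,   0.        ,   1.        ]]), 'hand_eye': array([[-6.87060718e-06,  2.89702162e-01, -9.57116846e-01,
        -1.81115399e-01],
       [ 9.99999911e-01, -4.01734878e-04, -1.28776408e-04,
        -6.11334645e-04],
       [-4.21814023e-04, -9.57116762e-01, -2.89702133e-01,
        -7.44259170e-02],
       [ 0.00000000e+00,  0.00000000e+00,  0.00000000e+00,
         1.00000000e+00]])}
```

View pics/crop_deck.png

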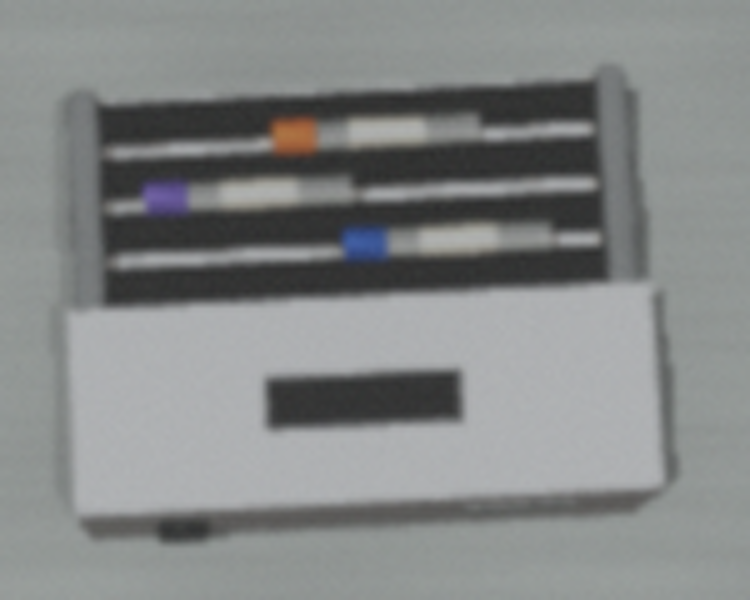

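Pin measured at about (0.471, 0.299), yaw about 8.8°. Slot at about (0.5315, -0.058), yaw 2.2°. Both agree with the networks and the given sizes. I'll raise the tool and travel over to the rack.

Emit:
send_rows(motion=[[[1,0,3.5,0,0,0],[1,0,3.5,0,0,0],[1,0,3.5,0,0,0],[1,0,3.5,0,0,0],[1,3.6,0,0,0,-0.02],[1,3.6,0,0,0,-0.02],[1,3.6,0,0,0,-0.02],[1,3.6,0,0,0,-0.02],[1,3.6,0,0,0,-0.02],[1,3.6,0,0,0,-0.02],[1,3.6,0,0,0,-0.02],[1,3.6,0,0,0,-0.02]]], fingers=0.3)

```text
time: 1.8
tool_pos: [0.3759, -0.2805, 0.3326]
tool_rot: [0.092, 0.701, 0.092, -0.701]
contact_force: [0.9, -0.2, 0.3]
gripper_width: 0.7
```

Emit:
send_rows(motion=[[[0.8,3.6,0,0,0,-0.01],[0.8,3.6,0,0,0,-0.01],[0.8,3.6,0,0,0,-0.01],[0.8,3.6,0,0,0,-0.01],[0.8,3.6,0,0,0,-0.01],[0.8,3.6,0,0,0,-0.01],[0.8,3.6,0,0,0,-0.01],[0.8,3.6,0,0,0,-0.01],[0.8,3.6,0,0,0,-0.01],[0.8,3.6,0,0,0,-0.01],[0.8,3.6,0,0,0,-0.01],[0.8,3.6,0,0,0,0]]])

```text
time: 2.8
tool_pos: [0.4718, 0.1518, 0.3328]
tool_rot: [0.054, 0.705, 0.054, -0.705]
contact_force: [0.3, -0.7, 1.3]
gripper_width: 0.701
```

Emit:
send_rows(motion=[[[0,3.6,-2,0,0,0],[0,3.6,-2,0,0,0],[0,3.6,-2,0,0,0],[0,3.6,-2,0,0,0],[0,0,0,0,0,0],[0,0,0,0,0,0]]])

```text
time: 3.3
tool_pos: [0.4705, 0.2948, 0.2503]
tool_rot: [-0.055, -0.704, -0.054, 0.706]
contact_force: [0.6, 0.4, 0.1]
gripper_width: 0.698
```

Run:
```python
from h import *
st=manip.state();save('wrist','w1')
for d in manip.landmark_of('pin_handle','wrist'): print(c2w('wrist',d['centre'],st).round(4),round(d['confidence'],2))
from scipy.spatial.transform import Rotation as R
q=st['tool_rot'];print(st['tool_pos'],R.from_quat([q[1],q[2],q[3],q[0]]).as_matrix().round(3),st['joint_pos'].round(2))
```

```text
[0.4805 0.39   0.1001] 0.79
[0.4018 0.3788 0.0997] 0.78
[0.3888 0.2731 0.0978] 0.68
[0.4727 0.3008 0.1067] 0.64
[0.47053077 0.29478476 0.25027956] [[-0.004  0.154 -0.988]
 [-0.002 -0.988 -0.154]
 [-1.     0.001  0.004]] [ 0.43 -0.14  1.7  -0.    1.58  1.84]
```

View pics/w1.png

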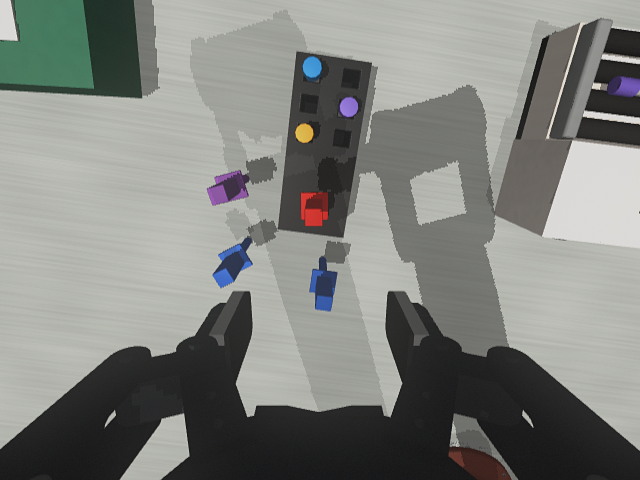

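Run:
```python
from h import *
im=cv2.imread('pics/w1.png')
cv2.imwrite('pics/w1c.png',cv2.resize(im[180:240,270:350],None,fx=9,fy=9,interpolation=cv2.INTER_CUBIC))
for uv in [(314,207+9),(314,216)]: print(ray('wrist',uv,.134))
r=lambda uv,z:ray('wrist',uv,z)
print(r((297,52),.08),r((374,66),.08),r((280,230),.08),r((343,237),.08))
```

```text
[0.47731557 0.29908513 0.134     ]
[0.47731557 0.29908513 0.134     ]
[0.61558705 0.33626272 0.08      ] [0.61486427 0.2638299  0.08      ] [0.44455602 0.33142056 0.08      ] [0.44706623 0.26386491 0.08      ]
```

View pics/w1c.png

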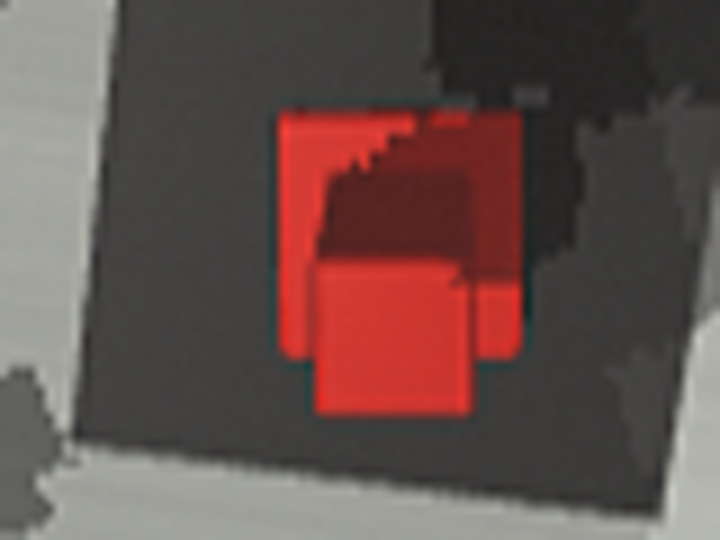

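The handle is square to the tool, with its top face at px (314,217). I take (0.474, 0.299) as its place and descend.

Emit:
send_rows(motion=[[[0.35,0.4,-2,0,0,0],[0,0,-2.5,0,0,0],[0,0,-2.5,0,0,0],[0,0,-2.5,0,0,0],[0,0,-2.5,0,0,0],[0,0,-2,0,0,0],[0,0,-1.6,0,0,0],[0,0,0,0,0,0],[0,0,0,0,0,0]]])

```text
time: 4.15
tool_pos: [0.476, 0.2967, 0.0973]
tool_rot: [0.053, 0.705, 0.053, -0.705]
contact_force: [0.4, 0.6, 0.1]
gripper_width: 0.706
```

Run:
```python
from h import *
save('wrist','w2'); print(manip.state()['tool_pos'],manip.state()['contact_force'])
```

```text
[0.47675367 0.29738753 0.09850076] [-0.04032932  0.12901232  0.53003793]
```

View pics/w2.png

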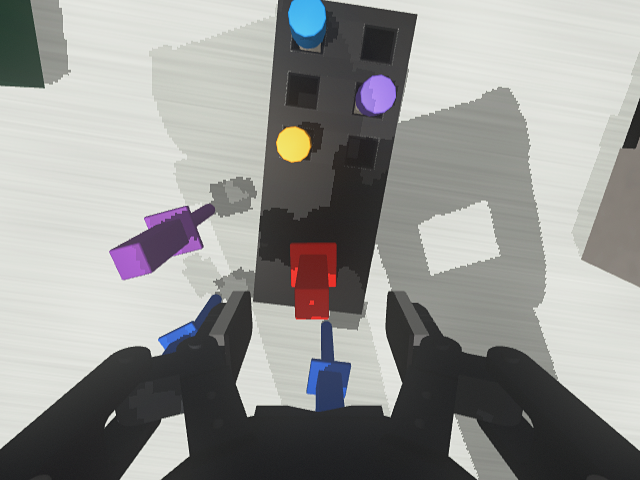

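Run:
```python
from h import *
st=manip.state();print(st['tool_pos'],ray('wrist',(312,304),.134,st),ray('wrist',(312,311),.134,st), ray('wrist',(314,265),.084,st))
```

```text
[0.47675367 0.29738753 0.09850076] [0.47511151 0.30090081 0.134     ] [0.47151258 0.30037399 0.134     ] [0.47558574 0.30069243 0.084     ]
```

Emit:
send_rows(motion=[[[-0.2,0.3,-0.2,0,0,0],[0,0,0,0,0,0],[0,0,0,0,0,0]]])

```text
time: 4.45
tool_pos: [0.4741, 0.3012, 0.096]
tool_rot: [0.053, 0.706, 0.054, -0.704]
contact_force: [0.4, -0.4, 0.3]
gripper_width: 0.699
```

Emit:
send_rows(motion=[[[0,0,0,0,0,0],[0,0,0,0,0,0],[0,0,0,0,0,0],[0,0,0,0,0,0],[0,0,0,0,0,0],[0,0,0,0,0,0],[0,0,0,0,0,0],[0,0,0,0,0,0],[0,0,0,0,0,0],[0,0,0,0,0,0]]], fingers=1)

```text
time: 5.28
tool_pos: [0.474, 0.301, 0.0953]
tool_rot: [0.054, 0.706, 0.054, -0.705]
contact_force: [-0.5, -0.7, 5.4]
gripper_width: 0.0
```

The gripper reads 0.0 where about 0.19 was expected, so I'll look.

Run:
```python
from h import *
save('wrist','w3'); s=manip.state();print(s['tool_pos'],s['contact_force'],s['gripper_width'])
save('scene','s3')
im=cv2.imread('pics/s3.png');cv2.imwrite('pics/s3c.png',cv2.resize(im[260:440,330:530],None,fx=4,fy=3.3))
```

```text
[0.47397    0.30099295 0.09525264] [-0.21258449 -0.34438799  4.77739502] -0.002142910656232322
```

View pics/w3.png

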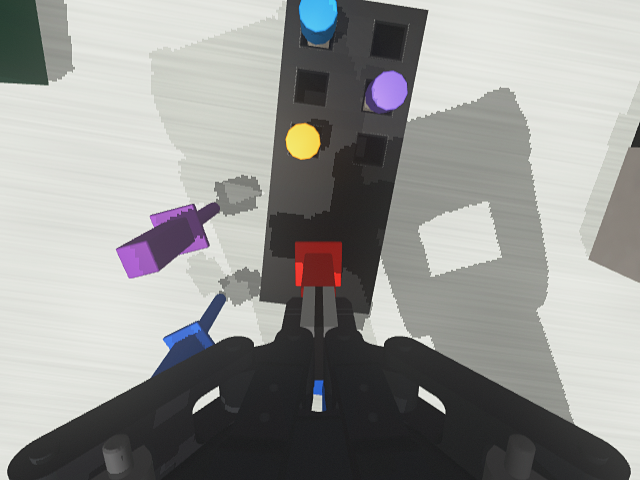

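View pics/s3c.png

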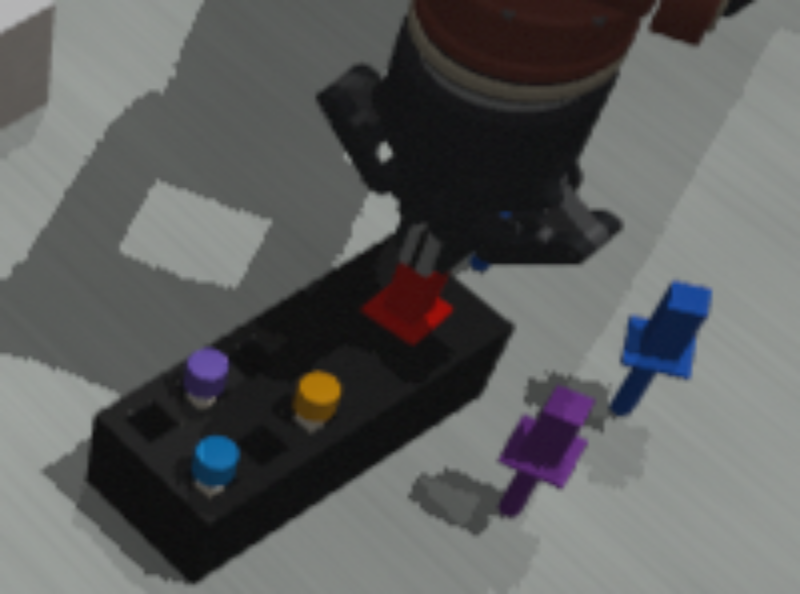

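Run:
```python
import cv2
im=cv2.imread('pics/w3.png');cv2.imwrite('pics/w3c.png',cv2.resize(im[230:420,230:410],None,fx=4,fy=3.15,interpolation=cv2.INTER_CUBIC))
```

```text
(no output)
```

View pics/w3c.png

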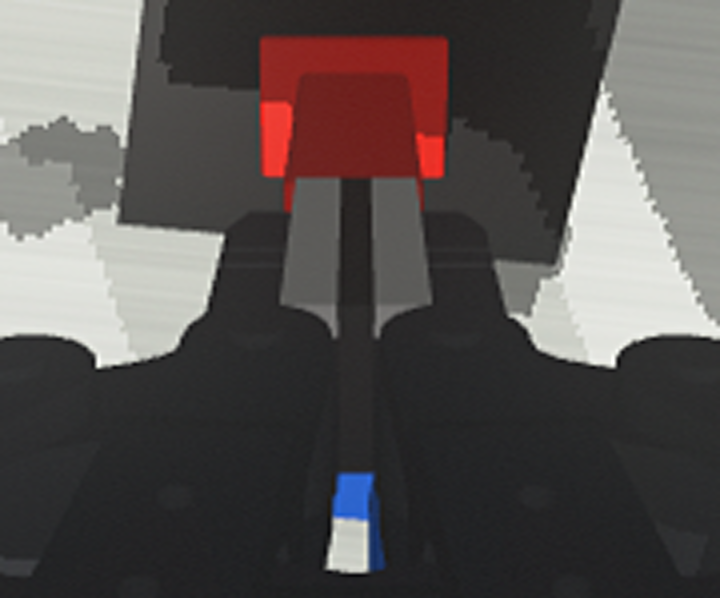

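The fingers look shut on top of the handle rather than around it. I'll check where the tips really are by projecting the TCP into both views.

Run:
```python
from h import *
print([ray('scene',(436,339),z).round(3) for z in (.095,.115,.134)])
c=manip.calibration('scene');K=c['mtx'];M=np.linalg.inv(c['cam_to_world'])
def pr(p):
    q=M@np.append(p,1);return (K[0,2]+K[0,0]*q[0]/-q[2],K[1,2]-K[1,1]*q[1]/-q[2])
for z in (.084,.095,.114,.134): print(z,pr((.474,.301,z)))
im=cv2.imread('pics/s3.png')
cv2.imwrite('pics/s3d.png',cv2.resize(im[305:375,395:475],None,fx=9,fy=8,interpolation=cv2.INTER_CUBIC))
print(manip.state()['joint_pos'])
```

```text
[array([0.456, 0.291, 0.095]), array([0.466, 0.297, 0.115]), array([0.476, 0.303, 0.134])]
0.084 (np.float64(431.2937589810692), np.float64(352.2289057429374))
0.095 (np.float64(432.3147735493662), np.float64(349.05927772800317))
0.114 (np.float64(434.12257456017846), np.float64(343.44715728700476))
0.134 (np.float64(436.0886217948313), np.float64(337.3437787582993))
[ 4.33353821e-01 -1.88536838e-02  1.85231135e+00 -1.94806414e-04
  1.30672834e+00  1.85237222e+00]
```

View pics/s3d.png

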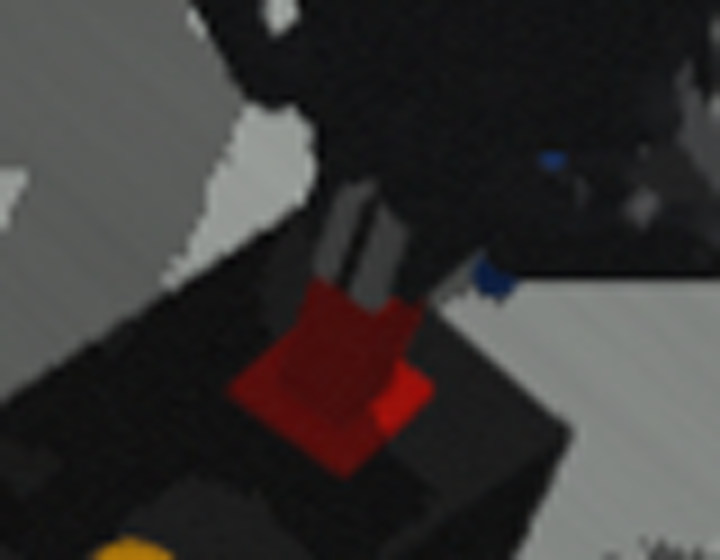

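Both views agree. The shut fingertips rest on the handle's top at z≈0.134, with about 5 N, while the reported TCP is 0.095. So the real tips sit about 38 mm behind the reported TCP. I'll lift, reopen, and go about 4 cm lower than the reading suggests, with a check halfway.

Emit:
send_rows(motion=[[[0,0,0.5,0,0,0],[0,0,0.5,0,0,0],[0,0,0,0,0,0],[0,0,0,0,0,0],[0,0,0,0,0,0],[0,0,0,0,0,0],[0,0,0,0,0,0],[0,0,0,0,0,0]]], fingers=0.35)

```text
time: 6.05
tool_pos: [0.4732, 0.3007, 0.1042]
tool_rot: [-0.054, -0.705, -0.054, 0.705]
contact_force: [-0.7, -0.9, 0.3]
gripper_width: 0.649
```

Emit:
send_rows(motion=[[[0,0,-1,0,0,0],[0,0,-1,0,0,0],[0,0,-1,0,0,0],[0,0,0,0,0,0],[0,0,0,0,0,0]]])

```text
time: 6.47
tool_pos: [0.4722, 0.3002, 0.0726]
tool_rot: [-0.054, -0.704, -0.053, 0.706]
contact_force: [0.2, 0.0, -0.5]
gripper_width: 0.652
```

Run:
```python
from h import *
s=manip.state();print(s['tool_pos'],s['contact_force'],s['gripper_width'])
save('wrist','w4'); save('scene','s4')
im=cv2.imread('pics/s4.png')
cv2.imwrite('pics/s4d.png',cv2.resize(im[290:390,385:485],None,fx=6,fy=6,interpolation=cv2.INTER_CUBIC))
```

```text
[0.47220119 0.3002496  0.07263591] [ 0.21411931  0.00393358 -0.52024825] 0.651539468824837
```

View pics/w4.png

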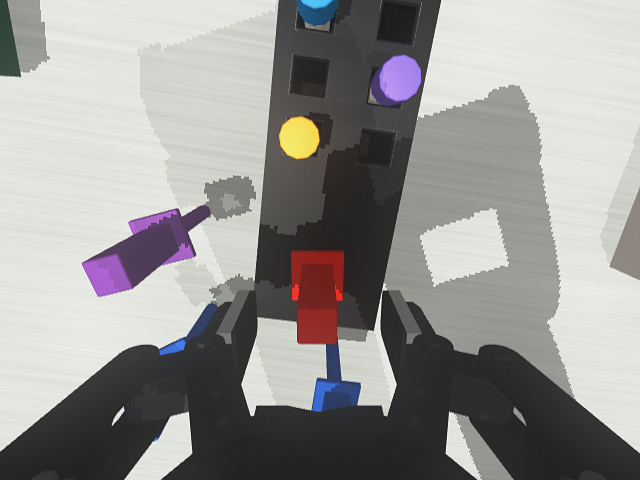

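View pics/s4d.png

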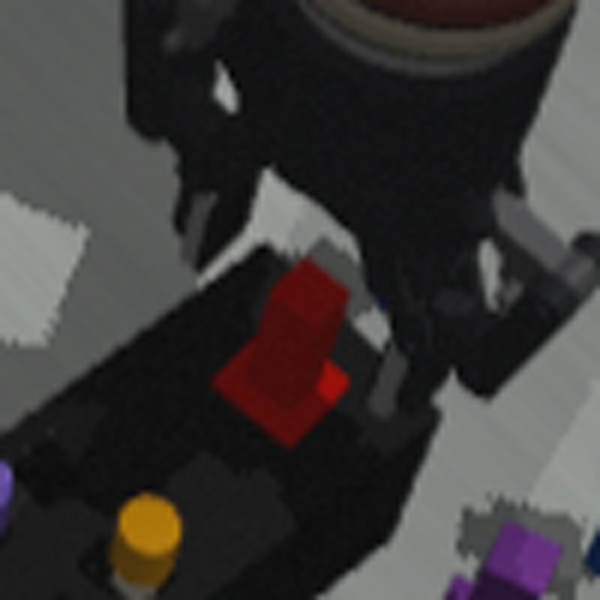

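The fingers now straddle the handle at px (317,300), with their tips near z≈0.11. I'll go another 1.4 cm down and close.

Emit:
send_rows(motion=[[[0.1,0,-0.7,0,0,0],[0,0,-0.7,0,0,0],[0,0,0,0,0,0]]])

```text
time: 6.82
tool_pos: [0.4734, 0.3003, 0.0587]
tool_rot: [-0.054, -0.704, -0.053, 0.706]
contact_force: [0.5, 0.2, -1.1]
gripper_width: 0.648
```

Emit:
send_rows(motion=[[[0,0,0,0,0,0],[0,0,0,0,0,0],[0,0,0,0,0,0],[0,0,0,0,0,0],[0,0,0,0,0,0],[0,0,0,0,0,0],[0,0,0,0,0,0],[0,0,0,0,0,0]]], fingers=1)

```text
time: 7.48
tool_pos: [0.4746, 0.3009, 0.0609]
tool_rot: [0.054, 0.705, 0.054, -0.705]
contact_force: [0.3, -0.1, 1.1]
gripper_width: 0.179
```

Run:
```python
from h import *
s=manip.state();print(s['tool_pos'],s['contact_force'],s['gripper_width'])
save('wrist','w5')
```

```text
[0.4746447  0.30090627 0.06089322] [ 0.26252068 -0.07495969  1.06298591] 0.1794068413248848
```

View pics/w5.png

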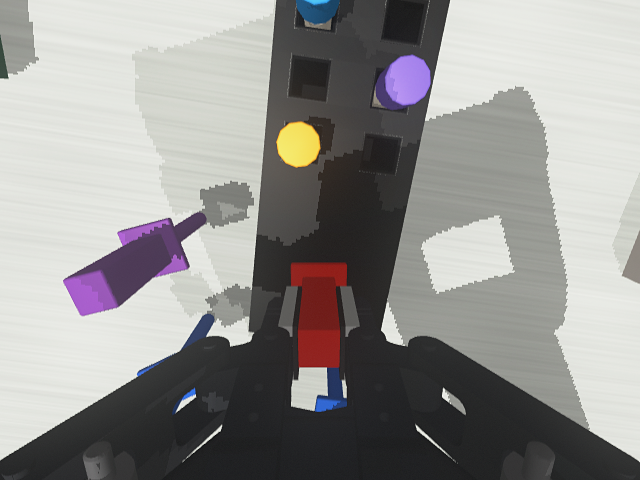

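The handle is gripped (15.3 mm opening, pin square between the pads). I'll lift it clear and carry it to above the slot's +y end.

Emit:
send_rows(motion=[[[0,0,1,0,0,0],[0,0,2,0,0,0],[0,0,3,0,0,0],[0,0,3,0,0,0],[0,0,3,0,0,0],[0,0,3,0,0,0],[0,0,1,0,0,0],[0,0,0,0,0,0]]])

```text
time: 8.2
tool_pos: [0.4761, 0.3016, 0.2247]
tool_rot: [0.053, 0.707, 0.055, -0.703]
contact_force: [2.0, -0.0, -0.9]
gripper_width: 0.178
```

Emit:
send_rows(motion=[[[0.3,-2,0,0,0,-0.01],[0.6,-3.4,0,0,0,-0.01],[0.6,-3.4,0,0,0,-0.015],[0.6,-3.4,0,0,0,-0.01],[0.6,-3.4,0,0,0,-0.01],[0.6,-3.4,0,0,0,-0.015],[0.6,-3.4,0,0,0,-0.01],[0.6,-3.4,0,0,0,-0.01],[0.6,-3.4,0,0,0,-0.015],[0.6,-2,0,0,0,-0.01],[0.4,-1.6,0,0,0,0],[0,0,0,0,0,0]]])

```text
time: 9.2
tool_pos: [0.5343, -0.0298, 0.2171]
tool_rot: [-0.012, -0.705, -0.012, 0.709]
contact_force: [-0.1, -0.3, -1.8]
gripper_width: 0.176
```

Emit:
send_rows(motion=[[[0,0,-2,0,0,0],[0,0,-1,0,0,0],[0,0,0,0,0,0],[0,0,0,0,0,0]]])

```text
time: 9.53
tool_pos: [0.5339, -0.0262, 0.1882]
tool_rot: [-0.013, -0.705, -0.014, 0.708]
contact_force: [0.1, -0.2, -0.3]
gripper_width: 0.18
```

Run:
```python
from h import *
s=manip.state();print(s['tool_pos'],s['contact_force'],s['gripper_width'])
for c in ['wrist','scene','top']:
    save(c,c[0]+'6')
    for q in ['pin_handle','pin_flange','pin_tip','mixer_slot']:
        for d in manip.landmark_of(q,c)[:3]: 
            if d['confidence']>.4: print(c,q,c2w(c,d['centre'],s).round(4),round(d['confidence'],2))
im=cv2.imread('pics/s6.png')
cv2.imwrite('pics/s6d.png',cv2.resize(im[130:290,210:370],None,fx=3.75,fy=3.75,interpolation=cv2.INTER_CUBIC))
```

```text
[ 0.53391409 -0.02624847  0.18821969] [ 0.05813766 -0.23542392 -0.28778965] 0.18045718805809408
wrist pin_handle [ 0.5342 -0.0278  0.2329] 0.88
wrist pin_flange [0.3894 0.2722 0.0692] 0.73
wrist pin_flange [ 0.5356 -0.0254  0.2039] 0.67
wrist pin_tip [0.385  0.2755 0.0015] 0.96
wrist pin_tip [ 0.5325 -0.0233  0.1333] 0.92
wrist mixer_slot [ 0.5356 -0.0568  0.1005] 0.75
wrist mixer_slot [ 0.5901 -0.0558  0.0022] 0.46
scene pin_handle [0.389  0.2788 0.103 ] 0.94
scene pin_handle [ 0.5391 -0.0252  0.2391] 0.85
scene pin_handle [0.3967 0.3768 0.0994] 0.82
scene pin_flange [0.4766 0.3877 0.0668] 0.81
scene pin_flange [0.3898 0.2748 0.0705] 0.74
scene pin_flange [0.401  0.3739 0.0745] 0.68
scene pin_tip [ 0.3881  0.28   -0.0025] 0.97
scene pin_tip [ 0.5377 -0.0257  0.1349] 0.69
scene pin_tip [ 0.4767  0.3901 -0.0018] 0.63
scene mixer_slot [ 0.5327 -0.0558  0.1001] 0.59
top pin_handle [0.4012 0.3788 0.0973] 0.75
top pin_handle [0.4743 0.3875 0.1037] 0.52
top pin_flange [0.3957 0.3749 0.0739] 0.73
top pin_flange [0.4762 0.389  0.0728] 0.54
top pin_flange [0.3866 0.2818 0.0719] 0.51
top pin_tip [ 0.3986  0.3777 -0.0006] 0.77
top pin_tip [0.3866 0.2807 0.0009] 0.69
top pin_tip [0.4773 0.3864 0.0032] 0.57
top mixer_slot [ 0.5292 -0.0553  0.0977] 0.67
```

View pics/w6.png

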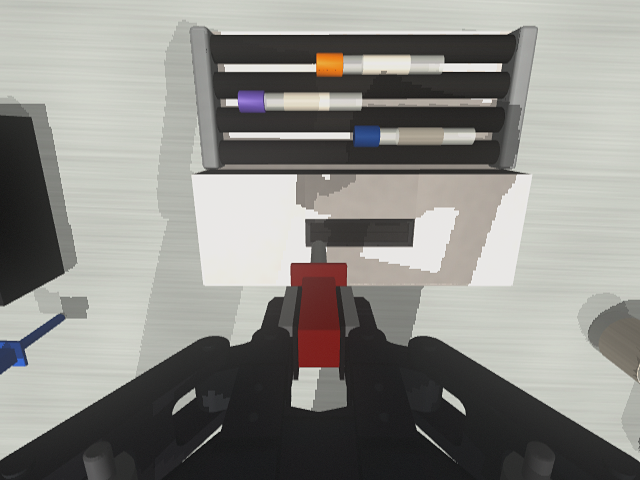

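View pics/s6d.png

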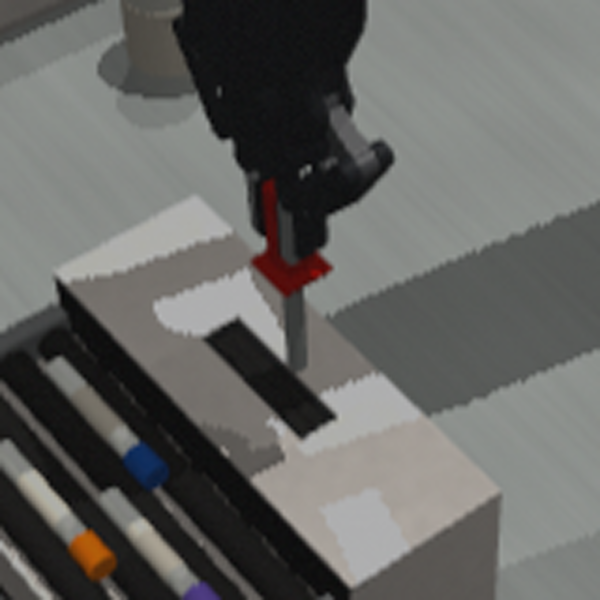

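View pics/t6.png

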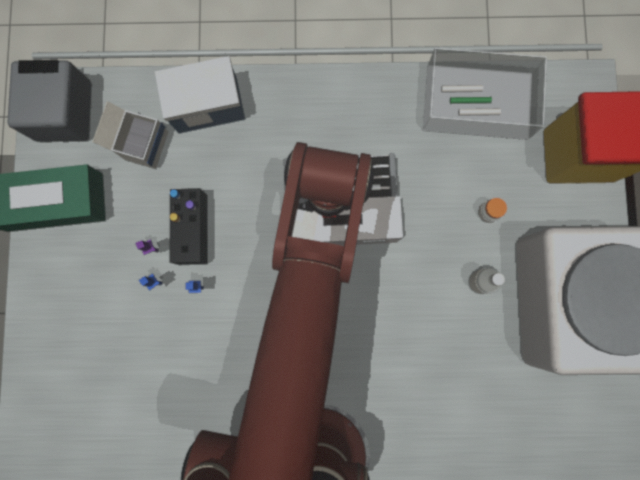

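Run:
```python
from h import *
im=cv2.imread('pics/w6.png')
cv2.imwrite('pics/w6c.png',cv2.resize(im[205:285,285:425],None,fx=5.7,fy=5.7,interpolation=cv2.INTER_CUBIC))
P=[ray('wrist',uv,.1)[:2].round(4) for uv in [(306,219.5),(413,219),(306,246),(413,246)]];print(P,np.mean(P,0))
print('tip',ray('wrist',(318.5,246),.138))
from scipy.spatial.transform import Rotation as R
q=manip.state()['tool_rot'];print(R.from_quat([q[1],q[2],q[3],q[0]]).as_matrix().round(3))
c=manip.calibration('scene');K=c['mtx'];M=np.linalg.inv(c['cam_to_world'])
print('scene tip',ray('scene',(210+297/3.75,130+362/3.75),.137))
```

```text
[array([ 0.5443, -0.016 ]), array([ 0.5479, -0.1024]), array([ 0.5218, -0.0166]), array([ 0.5251, -0.105 ])] [ 0.534775 -0.06    ]
tip [ 0.53442639 -0.02650389  0.138     ]
[[ 0.     0.037 -0.999]
 [ 0.    -0.999 -0.037]
 [-1.    -0.    -0.   ]]
scene tip [ 0.53273922 -0.02915863  0.137     ]
```

View pics/w6c.png

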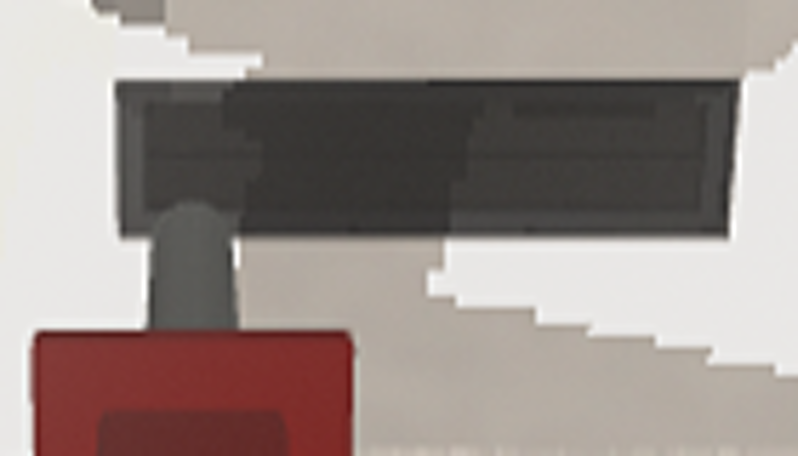

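The slot's inner opening is centred at px (359,232), with the tip at px (319,247). In the same frame the tip is within 1 mm of the centre line and about 30 mm from the centre towards +y. I'll trim y a little and go down gently.

Emit:
send_rows(motion=[[[0,-0.3,-0.5,0,0,0],[0,0,-0.8,0,0,0],[0,0,-0.8,0,0,0],[0,0,-0.6,0,0,0],[0,0,-0.4,0,0,0],[0,0,-0.2,0,0,0],[0,0,-0.1,0,0,0],[0,0,0,0,0,0],[0,0,0,0,0,0]]])

```text
time: 11.03
tool_pos: [0.5356, -0.0302, 0.1569]
tool_rot: [0.013, 0.707, 0.013, -0.707]
contact_force: [-0.1, -0.1, -1.8]
gripper_width: 0.174
```

Run:
```python
from h import *
s=manip.state();print(s['tool_pos'],s['contact_force'],s['gripper_width'])
im=save('wrist','w7')
cv2.imwrite('pics/w7c.png',cv2.resize(cv2.imread('pics/w7.png')[185:285,265:425],None,fx=5,fy=5,interpolation=cv2.INTER_CUBIC))
```

```text
[ 0.53563371 -0.03021337  0.15687673] [-0.11388944 -0.07980467 -1.77098236] 0.17395269339839492
```

View pics/w7c.png

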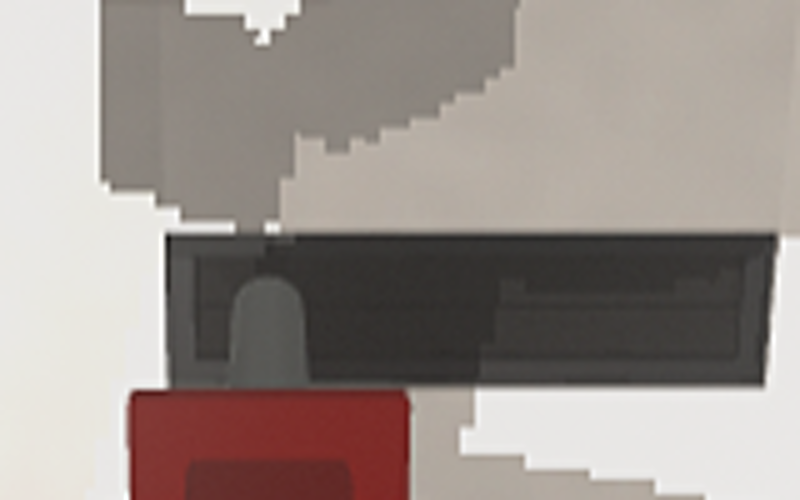

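Run:
```python
from h import *
s=manip.state()
def cr(u,v): return (265+u/5,185+v/5)
for z in (.100,.098): print([ray('wrist',cr(u,v),z,s)[:2].round(4) for u,v in [(195,258),(195,358),(740,258),(740,358),(268,308)]])
# fit sphere: apex & width
for ztip in (.102,.105,.108):
    print(ztip,ray('wrist',cr(268,278+36),ztip+.005,s).round(4))
print(ray('wrist',cr(128,392),.1715,s),ray('wrist',cr(409,392),.1715,s))
```

```text
[array([ 0.5401, -0.0189]), array([ 0.5248, -0.0193]), array([ 0.543 , -0.0972]), array([ 0.5278, -0.099 ]), array([ 0.5329, -0.0297])]
[array([ 0.5395, -0.0188]), array([ 0.5241, -0.0192]), array([ 0.5424, -0.0978]), array([ 0.5271, -0.0996]), array([ 0.5323, -0.0297])]
0.102 [ 0.5343 -0.0296  0.107 ]
0.105 [ 0.5353 -0.0296  0.11  ]
0.108 [ 0.5362 -0.0295  0.113 ]
[ 0.5463165  -0.01470577  0.1715    ] [ 0.54739411 -0.04362845  0.1715    ]
```

The tip is about 29 mm from the slot's centre, and its x is 1.5–2 mm too far towards +x. I'll correct that and enter slowly.

Emit:
send_rows(motion=[[[-0.15,0,0,0,0,0],[0,0,-0.2,0,0,0],[0,0,-0.2,0,0,0],[0,0,-0.2,0,0,0],[0,0,-0.2,0,0,0],[0,0,0,0,0,0]]])

```text
time: 11.58
tool_pos: [0.5336, -0.0302, 0.1479]
tool_rot: [-0.013, -0.707, -0.013, 0.707]
contact_force: [0.3, -0.3, 0.2]
gripper_width: 0.177
```

Emit:
send_rows(motion=[[[0,0,-0.2,0,0,0],[0,0,-0.2,0,0,0],[0,0,-0.2,0,0,0],[0,0,-0.2,0,0,0],[0,0,-0.2,0,0,0],[0,0,0,0,0,0]]])

```text
time: 12.08
tool_pos: [0.5335, -0.0302, 0.1377]
tool_rot: [-0.013, -0.707, -0.013, 0.707]
contact_force: [0.6, -0.2, -0.9]
gripper_width: 0.181
```

The tip is below the deck with no load on it. Going on down towards about -42 mm.

Emit:
send_rows(motion=[[[0,0,-0.3,0,0,0],[0,0,-0.3,0,0,0],[0,0,-0.3,0,0,0],[0,0,-0.3,0,0,0],[0,0,-0.3,0,0,0],[0,0,-0.3,0,0,0],[0,0,-0.3,0,0,0],[0,0,-0.3,0,0,0],[0,0,-0.2,0,0,0],[0,0,0,0,0,0],[0,0,0,0,0,0],[0,0,0,0,0,0]]])

```text
time: 13.08
tool_pos: [0.5338, -0.0302, 0.1124]
tool_rot: [-0.013, -0.707, -0.013, 0.707]
contact_force: [0.2, 0.4, -1.6]
gripper_width: 0.181
```

Run:
```python
from h import *
s=manip.state();print(s['tool_pos'],s['contact_force'],s['gripper_width'])
save('wrist','w8');save('scene','s8')
cv2.imwrite('pics/s8d.png',cv2.resize(cv2.imread('pics/s8.png')[150:270,230:350],None,fx=5,fy=5,interpolation=cv2.INTER_CUBIC))
```

```text
[ 0.53381009 -0.03015854  0.11243984] [ 0.15251698  0.40767991 -1.63818444] 0.18068748635228832
```

View pics/w8.png

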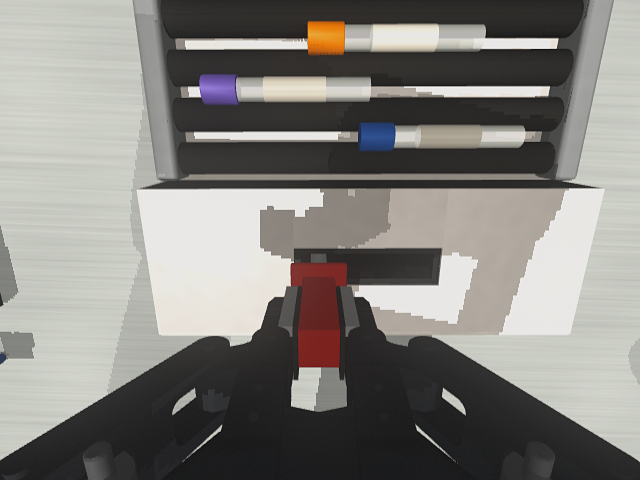

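View pics/s8d.png

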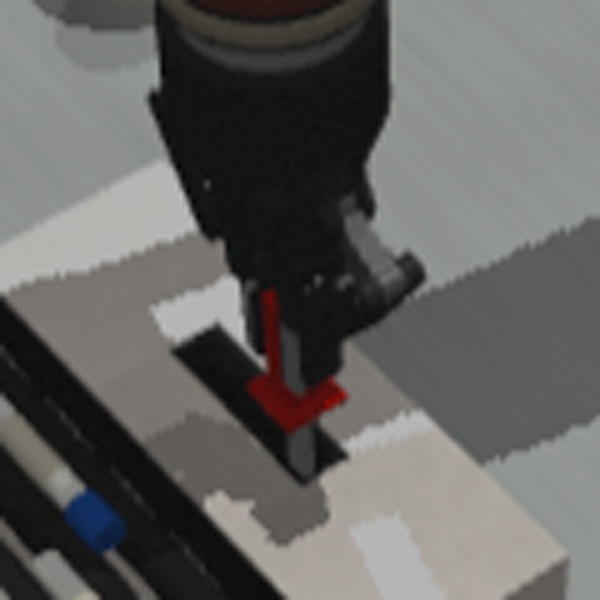

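The pin stands in the slot with its flange about 30 mm up, and it was held there 0.3 s. Now I'll touch the plate.

Emit:
send_rows(motion=[[[0,0,-0.2,0,0,0],[0,0,-0.2,0,0,0],[0,0,-0.2,0,0,0],[0,0,-0.2,0,0,0],[0,0,-0.2,0,0,0],[0,0,0,0,0,0],[0,0,0,0,0,0],[0,0,0,0,0,0]]])

```text
time: 13.85
tool_pos: [0.5337, -0.0302, 0.1023]
tool_rot: [-0.013, -0.707, -0.013, 0.707]
contact_force: [0.5, 0.0, -1.2]
gripper_width: 0.176
```

Emit:
send_rows(motion=[[[0,0,-0.1,0,0,0],[0,0,-0.1,0,0,0],[0,0,-0.1,0,0,0],[0,0,0,0,0,0],[0,0,0,0,0,0]]])

```text
time: 14.27
tool_pos: [0.5338, -0.0302, 0.0994]
tool_rot: [-0.013, -0.707, -0.013, 0.707]
contact_force: [0.2, -0.3, -1.1]
gripper_width: 0.179
```

Emit:
send_rows(motion=[[[0,0,-0.1,0,0,0],[0,0,-0.1,0,0,0],[0,0,0,0,0,0],[0,0,0,0,0,0]]])

```text
time: 14.6
tool_pos: [0.5339, -0.0303, 0.0974]
tool_rot: [0.013, 0.707, 0.013, -0.707]
contact_force: [-0.5, -0.2, -1.5]
gripper_width: 0.179
```

Emit:
send_rows(motion=[[[0,0,-0.1,0,0,0],[0,0,-0.1,0,0,0],[0,0,0,0,0,0],[0,0,0,0,0,0]]])

```text
time: 14.93
tool_pos: [0.5339, -0.0303, 0.0954]
tool_rot: [-0.013, -0.707, -0.013, 0.707]
contact_force: [0.3, -1.3, -1.4]
gripper_width: 0.178
```

Emit:
send_rows(motion=[[[0,0,-0.1,0,0,0],[0,0,-0.1,0,0,0],[0,0,0,0,0,0],[0,0,0,0,0,0]]])

```text
time: 15.27
tool_pos: [0.5339, -0.0303, 0.0934]
tool_rot: [-0.013, -0.707, -0.013, 0.707]
contact_force: [-0.5, -0.9, -0.5]
gripper_width: 0.177
```

Run:
```python
from h import *
s=manip.state();print(s['tool_pos'],s['contact_force'],s['ft_torque'])
save('scene','s9');save('wrist','w9')
for c in ['scene','wrist']:
    for q in ['pin_flange','pin_handle','mixer_slot']:
        for d in manip.landmark_of(q,c)[:4]:
            p=c2w(c,d['centre'],s)
            if p[1]<.1:print(c,q,p.round(4),round(d['confidence'],2))
cv2.imwrite('pics/s9d.png',cv2.resize(cv2.imread('pics/s9.png')[200:270,250:330],None,fx=8,fy=8,interpolation=cv2.INTER_CUBIC))
```

```text
[ 0.53387283 -0.03029805  0.09337469] [-0.49828547 -0.91661925 -0.46816446] [-0.30027337 -0.10268037  0.00126056]
scene pin_flange [ 0.5311 -0.0332  0.113 ] 0.68
scene pin_handle [ 0.537  -0.0294  0.1411] 0.6
scene mixer_slot [ 0.3929 -0.3841 -0.0007] 0.73
scene mixer_slot [ 0.536  -0.0539  0.0974] 0.55
wrist pin_flange [ 0.5369 -0.0296  0.1107] 0.59
wrist pin_handle [ 0.5338 -0.0288  0.1382] 0.72
wrist mixer_slot [ 0.5375 -0.0596  0.1015] 0.94
```

View pics/s9d.png

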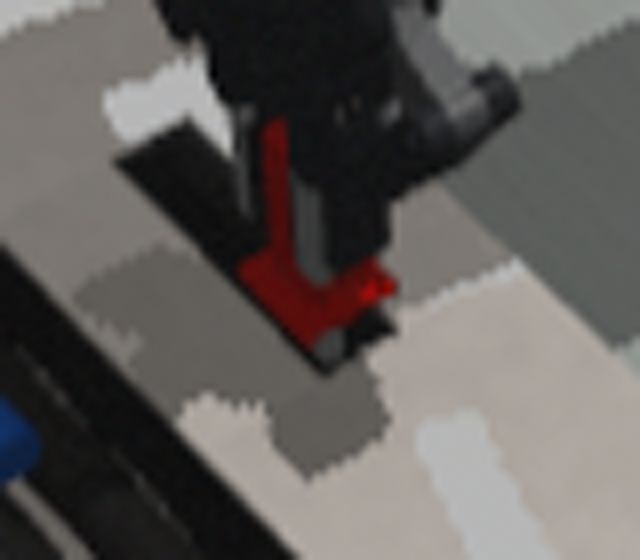

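Flange underside is now ≈0.112, so the tip is about 10 mm below the plate's level with almost no vertical force. A sprung plate would push back with 7 N there. So it seems to have entered the hole at once, with a slight side load Fy≈-1. I'll continue in small checked steps.

Emit:
send_rows(motion=[[[0,0,-0.1,0,0,0],[0,0,-0.1,0,0,0],[0,0,0,0,0,0],[0,0,0,0,0,0]]])

```text
time: 16.0
tool_pos: [0.5339, -0.0303, 0.0915]
tool_rot: [0.013, 0.707, 0.013, -0.707]
contact_force: [0.4, -2.3, -0.5]
gripper_width: 0.177
```

Emit:
send_rows(motion=[[[0,0,-0.1,0,0,0],[0,0,-0.1,0,0,0],[0,0,0,0,0,0],[0,0,0,0,0,0]]])

```text
time: 16.33
tool_pos: [0.5339, -0.0303, 0.0894]
tool_rot: [0.013, 0.707, 0.013, -0.707]
contact_force: [1.0, -1.4, -0.6]
gripper_width: 0.178
```

Emit:
send_rows(motion=[[[0,-0.05,-0.1,0,0,0],[0,0,-0.1,0,0,0],[0,0,0,0,0,0],[0,0,0,0,0,0]]])

```text
time: 16.67
tool_pos: [0.5336, -0.0304, 0.0872]
tool_rot: [-0.013, -0.707, -0.013, 0.707]
contact_force: [0.6, -0.6, -1.3]
gripper_width: 0.173
```

Emit:
send_rows(motion=[[[0,0,-0.1,0,0,0],[0,0,-0.1,0,0,0],[0,0,0,0,0,0],[0,0,0,0,0,0]]])

```text
time: 17.0
tool_pos: [0.5337, -0.0305, 0.0853]
tool_rot: [-0.013, -0.707, -0.013, 0.707]
contact_force: [-1.2, 0.3, -2.0]
gripper_width: 0.174
```

Emit:
send_rows(motion=[[[0,0,-0.1,0,0,0],[0,0,-0.1,0,0,0],[0,0,0,0,0,0],[0,0,0,0,0,0]]])

```text
time: 17.33
tool_pos: [0.5338, -0.0307, 0.0833]
tool_rot: [-0.013, -0.707, -0.013, 0.707]
contact_force: [-0.2, -0.2, -2.3]
gripper_width: 0.177
```

Emit:
send_rows(motion=[[[0,0,-0.1,0,0,0],[0,0,0,0,0,0],[0,0,-0.1,0,0,0],[0,0,0,0,0,0]]])

```text
time: 17.67
tool_pos: [0.5338, -0.0307, 0.0814]
tool_rot: [-0.013, -0.707, -0.013, 0.707]
contact_force: [-0.7, -0.1, -1.5]
gripper_width: 0.18
```

Run:
```python
from h import *
s=manip.state();print(s['tool_pos'],s['contact_force'],s['ft_torque'])
save('scene','s10')
for d in manip.landmark_of('pin_flange','scene')[:4]: print(c2w('scene',d['centre']).round(4),d['confidence'])
cv2.imwrite('pics/s10d.png',cv2.resize(cv2.imread('pics/s10.png')[200:270,250:330],None,fx=8,fy=8,interpolation=cv2.INTER_CUBIC))
```

```text
[ 0.53382206 -0.03072195  0.08136299] [-0.68838175 -0.12524776 -1.47752222] [-0.02991412  0.01329628  0.00626109]
[0.4769 0.3919 0.0672] 0.86
[0.3994 0.3753 0.0732] 0.83
[0.3869 0.2767 0.0689] 0.81
[ 0.5299  0.297  -0.0017] 0.48
```

View pics/s10d.png

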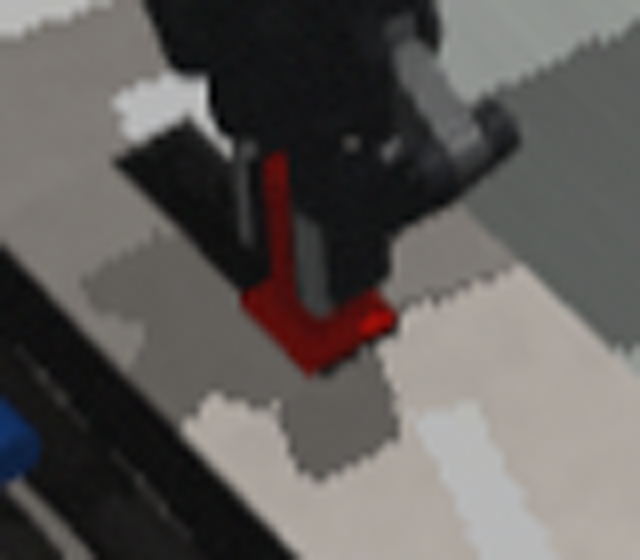

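Nearly flush (1–3 mm left) and unloaded. I'll take 0.5 mm steps until the flange touches.

Emit:
send_rows(motion=[[[0,0,-0.05,0,0,0],[0,0,0,0,0,0],[0,0,-0.05,0,0,0],[0,0,0,0,0,0]]])

```text
time: 18.1
tool_pos: [0.534, -0.0307, 0.0809]
tool_rot: [0.013, 0.707, 0.013, -0.707]
contact_force: [-1.3, 0.1, 0.4]
gripper_width: 0.175
```

Emit:
send_rows(motion=[[[0,0,-0.05,0,0,0],[0,0,0,0,0,0],[0,0,0,0,0,0]]])

```text
time: 18.35
tool_pos: [0.5341, -0.0307, 0.0808]
tool_rot: [0.013, 0.707, 0.013, -0.707]
contact_force: [-2.7, 0.4, 5.2]
gripper_width: 0.18
```

Emit:
send_rows(motion=[[[0,0,-0.05,0,0,0],[0,0,0,0,0,0],[0,0,0,0,0,0]]])

```text
time: 18.6
tool_pos: [0.5341, -0.0307, 0.0808]
tool_rot: [0.013, 0.707, 0.013, -0.707]
contact_force: [-4.3, 0.6, 7.8]
gripper_width: 0.179
```

It stops at 0.0808 with Fz rising to about 8 N, so the flange is on the deck. I'll ease off and release.

Emit:
send_rows(motion=[[[0,0,0.1,0,0,0],[0,0,0,0,0,0]]])

```text
time: 18.77
tool_pos: [0.5342, -0.0307, 0.0808]
tool_rot: [0.013, 0.707, 0.013, -0.707]
contact_force: [-0.9, -1.3, 3.0]
gripper_width: 0.176
```

Emit:
send_rows(motion=[[[0,0,0,0,0,0],[0,0,0,0,0,0],[0,0,0,0,0,0],[0,0,0,0,0,0],[0,0,0,0,0,0],[0,0,0,0,0,0]]], fingers=0.4)

```text
time: 19.27
tool_pos: [0.5338, -0.0307, 0.0803]
tool_rot: [-0.013, -0.707, -0.013, 0.707]
contact_force: [-0.0, -0.4, 0.8]
gripper_width: 0.599
```

Run:
```python
from h import *
s=manip.state();print(s['tool_pos'],s['contact_force'],s['gripper_width'])
save('scene','s11');save('wrist','w11')
cv2.imwrite('pics/s11d.png',cv2.resize(cv2.imread('pics/s11.png')[190:270,245:335],None,fx=7,fy=7,interpolation=cv2.INTER_CUBIC))
```

```text
[ 0.53382601 -0.0307166   0.08033763] [-0.03136121 -0.42341631  0.80195313] 0.5992066199208858
```

View pics/s11d.png

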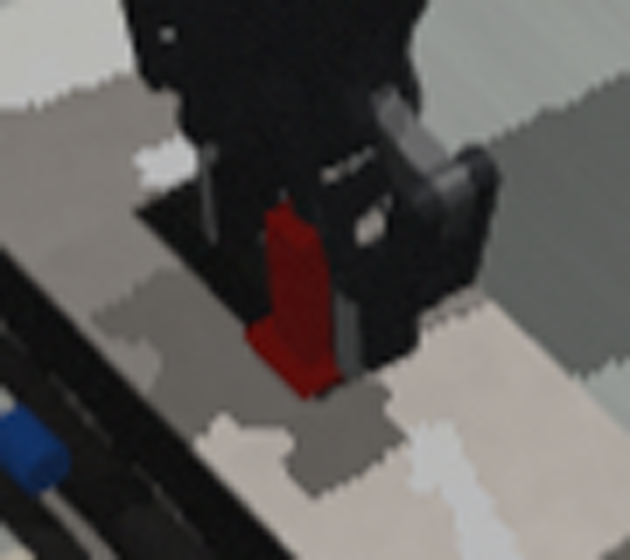

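View pics/w11.png

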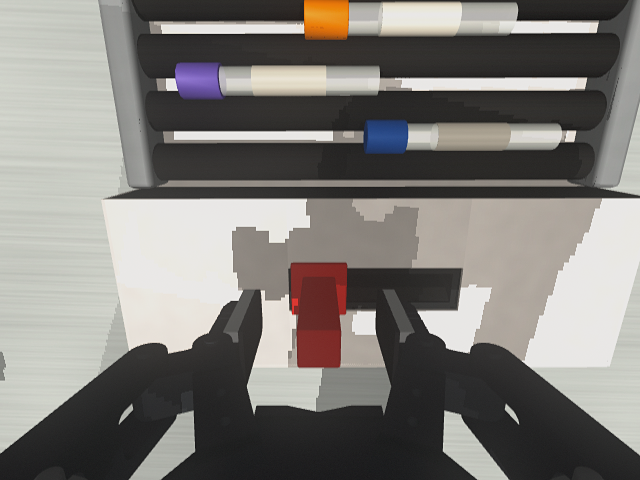

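The pin is released, standing upright, with its flange on the deck. I'll retreat straight up and check.

Emit:
send_rows(motion=[[[0,0,1,0,0,0],[0,0,2,0,0,0],[0,0,3,0,0,0],[0,0,3,0,0,0],[0,0,3,0,0,0],[0,0,3,0,0,0],[-2,0,1,0,0,0],[-3,0,0,0,0,0],[-3,0,0,0,0,0],[0,0,0,0,0,0],[0,0,0,0,0,0]]])

```text
time: 20.28
tool_pos: [0.4534, -0.0307, 0.2416]
tool_rot: [0.013, 0.708, 0.013, -0.706]
contact_force: [-0.0, -0.0, -0.2]
gripper_width: 0.603
```

Run:
```python
from h import *
s=manip.state();print(s['tool_pos'],s['contact_force'],s['gripper_width'])
for c in ['scene','wrist']:
    save(c,c[0]+'12')
    for q in ['pin_handle','pin_flange','mixer_slot','pin_tip','jar','gel']:
        for d in manip.landmark_of(q,c)[:4]:
            p=c2w(c,d['centre'],s)
            if p[1]<.1:print(c,q,p.round(4),round(d['confidence'],2))
a=cv2.imread('pics/s12.png')[160:270,225:335];b=cv2.imread('pics/w12.png')[150:300,240:440]
cv2.imwrite('pics/c12.png',np.hstack([cv2.resize(a,(400,400),interpolation=2),cv2.resize(b,(400,400*150//200)).copy() if 0 else cv2.resize(b,(400,400))]))
```

```text
[ 0.45341295 -0.03071312  0.24155087] [-0.02094231 -0.00639462 -0.23209436] 0.6027638959855032
scene pin_handle [ 0.5355 -0.0281  0.1301] 0.92
scene pin_flange [ 0.53   -0.0328  0.0991] 0.69
scene mixer_slot [ 0.5337 -0.0546  0.0953] 0.89
scene jar [ 0.5666 -0.4171 -0.002 ] 0.86
scene gel [ 0.395  -0.3851 -0.0019] 0.6
wrist pin_handle [ 0.5359 -0.0305  0.1266] 0.82
wrist pin_flange [ 0.5361 -0.0271  0.101 ] 0.7
wrist mixer_slot [ 0.5368 -0.0585  0.1033] 0.68
wrist gel [ 0.3944 -0.3876 -0.002 ] 0.71
```

View pics/c12.png

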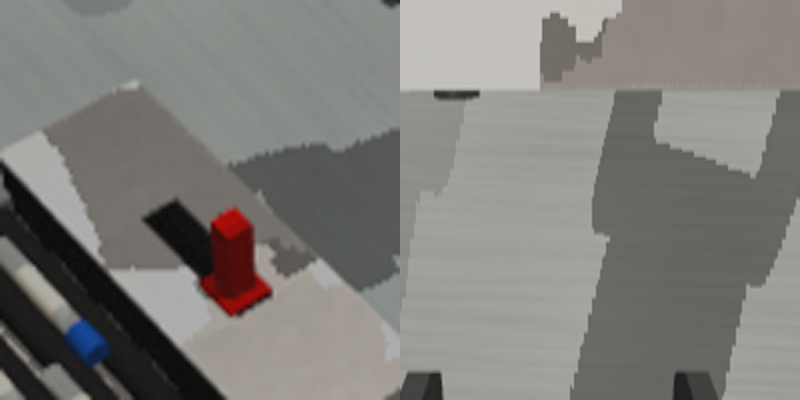

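View pics/s12.png

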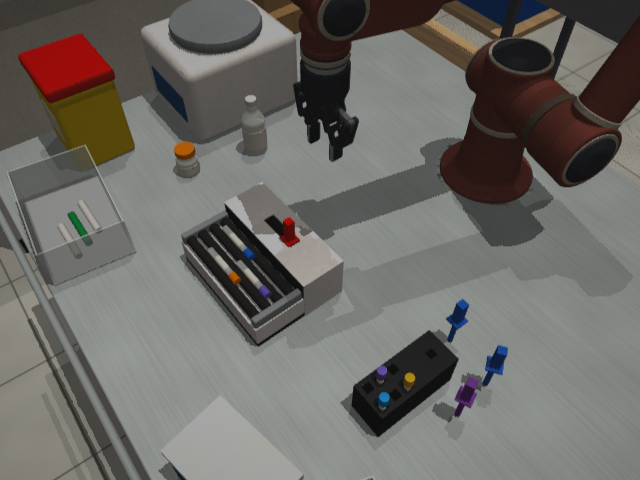

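Run:
```python
from h import *
a=cv2.imread('pics/s12.png')[210:255,265:315]
cv2.imwrite('pics/c13.png',cv2.resize(a,None,fx=13,fy=13,interpolation=cv2.INTER_CUBIC))
c=manip.calibration('scene');K=c['mtx'];M=np.linalg.inv(c['cam_to_world'])
def pr(p):
    q=M@np.append(p,1);return np.array([K[0,2]+K[0,0]*q[0]/-q[2]-265,K[1,2]-K[1,1]*q[1]/-q[2]-210])*13
for dz in (0,.003):
  for off in [(0,0,.054),(.014,.014,0),(-.014,.014,0),(.014,.014,.004),(-.014,.014,.004),(.014,-.014,.004)]:
    print(dz,off,pr((.5335+off[0],-.0295+off[1],.1+dz+off[2])).round())
```

```text
0 (0, 0, 0.054) [304. 137.]
0 (0.014, 0.014, 0) [294. 485.]
0 (-0.014, 0.014, 0) [452. 396.]
0 (0.014, 0.014, 0.004) [293. 467.]
0 (-0.014, 0.014, 0.004) [452. 378.]
0 (0.014, -0.014, 0.004) [185. 347.]
0.003 (0, 0, 0.054) [303. 123.]
0.003 (0.014, 0.014, 0) [293. 472.]
0.003 (-0.014, 0.014, 0) [452. 383.]
0.003 (0.014, 0.014, 0.004) [292. 454.]
0.003 (-0.014, 0.014, 0.004) [451. 365.]
0.003 (0.014, -0.014, 0.004) [184. 334.]
```

View pics/c13.png

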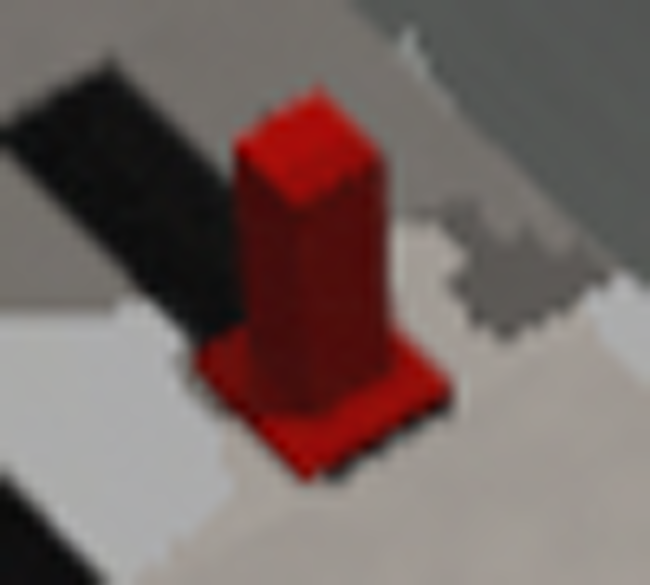

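The projection for a flush flange, (304,137) at handle top and (294,485) at corner, matches the picture at about (310,148) and (308,480) to within about a pixel. A 3 mm gap does not fit. The thin dark strip at the flange's edge is the slot's black frame. Handing in.

```bash
python3 -c "
from plant import manip
print(manip.job_done(), manip.state()['time'])"
```

```text
the job is handed in; nothing more can be done
the job is handed in; nothing more can be done
```

The red locking pin is in the mixer's locking hole with its flange on the deck and the gripper clear of it. I handed the job in at about 20 s; no verdict was reported.

**What happened:**
- **First grasp:** It missed. The real fingertips sit about 38 mm behind the reported tool point, so the fingers shut on top of the handle, pressing on it with about 5 N. I saw this in the wrist and scene pictures, went lower and gripped the handle properly.
- **Finding the hole:** I put the pin in at the slot's +y end, about 29 mm from its centre, and held it there for 0.3 s with the flange about 30 mm up. It went straight into the hole, so no sweep along the plate was needed. The tip passed the plate's level with almost no vertical force, where the plate would have pushed back with up to 7 N.
- **Seating:** I lowered it in small steps until the flange touched the deck. The highest force read was about 8 N down and 4 N sideways. I then eased off, released and backed away.

**Last checks:**
- **Pin:** The pictures show it upright with the flange flush. The networks put the flange at z = 0.099–0.101 m against a deck at 0.100 m, and the handle centre at 0.127–0.130 m against 0.129 m expected.
- **Bystanders:** The jar and bottle read within about 3 mm of where they started. I judged the rack tubes by eye only, and they look unmoved.
- **Disagreements:** The cameras differed by 2–4 mm on x positions, which I settled by measuring pin and slot in the same wrist picture.

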